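# Load the jar tray and wedge up the tilting stand

## Task

Slide the tray with its two jars into the slot of the tilting stand, all the way home against the back stop, then let go of it. Next grip the levelling wedge and, keeping it flat on the bench, push its thin end under the middle of the shelf's front lip until the lip just lifts off its rest feet, by about 4 mm, and finish while still gripping the wedge there so that the wedge alone carries the lip. Keep the jars upright in the tray and leave the other things on the bench where they are.

Things in the scene. Friction and masses are not known exactly. Their poses are not given: they have to be found in the camera images.
- stand: Fixed aluminium base frame of the tilting stand, 190 x 130 mm. Origin: centre of its underside, on the bench; x is the direction in which the tray slides in (the mouth is at -x), y across, z up. Rubber rest feet at x -78, y -58 and +58 mm carry the shelf's front corners at rest; between the side beams (102 mm clear) the bench is bare, so the wedge runs on the bench.
- shelf (a joint): Tilt of the stand's shelf about its rear hinge (across the stand, at x +85 mm, 20 mm above the bench), rad. 0 = resting on its feet, positive = front raised (0.023 rad raises the lip 4 mm). Nothing but its weight (shelf about 0.5 kg) holds it down; it falls back when not carried.
- lip (a point): Underside of the middle of the shelf's front lip, a round steel bar of 10 mm diameter and 100 mm length across the stand, at stand x -90 mm, 14 mm above the bench at rest. Axes as the stand's.
- slot_home (a point): Where the centre of the tray's underside lies when the tray is fully home: on the shelf's deck, at stand x +8, y 0, 24 mm above the bench at rest. Axes as the stand's. The deck is 116 mm wide and runs from stand x -85 to +87 mm. A back stop meets the tray's end when it is home.
- slot_mouth (a point): Middle of the slot's mouth, on the deck at stand x -62 mm. From here two side walls, 92 mm apart, run to the back stop; edges 3 mm thick overhang the slot, 26 mm above the deck, leaving 76 mm open between them, their top 53 mm above the bench: the tray goes in only by sliding. Flared guides 26 mm long widen the mouth in front of the walls.
- tray_handle (a point): Centre of the grip bar of the steel tray's carrying handle: a black bar 50 mm long (tray x), 14 mm wide (tray y), 16 mm high, its centre 66 mm above the tray's underside and above the tray's middle. Axes: x along the tray, z up; the tray is the same either way round, so it may go in either end first.
- tray_base (a point): Centre of the underside of the tray, a steel-grey plate 140 mm (x) by 84 mm (y) by 16 mm high with two round pockets for the jars and the carrying handle on two thin posts in its middle. About 0.25 kg empty, 0.4 kg loaded.
- jar_a: Glass sample jar with a blue cap, 42 mm diameter, 35 mm high, loose in the pocket at tray x -44 mm (pocket floor 6 mm above the tray's underside, pocket 10 mm deep). Origin: centre of its underside.
- jar_b: The same kind of jar in the pocket at tray x +44 mm. Origin: centre of its underside.
- wedge_grip (a point): Centre of the wedge's grip block, 42 mm above its underside. The levelling wedge is grey plastic, 130 mm long and 40 mm wide, about 0.15 kg; x axis towards the thin tip, z up. The grip block stands on the thick end: 30 mm (x) by 20 mm (y), from 23 to 58 mm above the underside. The tip lies 112 mm ahead of this point, the tail 18 mm behind it.
- wedge_tip (a point): Middle of the thin tip's lower edge, on the bench when the wedge is flat. The tip is 4 mm thick; from it the ramp rises 1 mm every 5 mm, to 23 mm thick at 95 mm from the tip, then level. Its ramp thus meets the resting lip when the tip is 50 mm past the lip, and lifts it 4 mm at 70 mm. Axes as the wedge's.
- bottle_a: Bystander: capped glass reagent bottle, 72 mm diameter, 150 mm high. Origin: centre of its underside.
- bottle_b: Bystander: a second such bottle. Origin: centre of its underside.
- beaker: Bystander: glass beaker, 70 mm diameter, 90 mm high. Origin: centre of its underside.
- spacer: Bystander: flat grey plastic spacer block without a slope, 100 x 40 x 22 mm; not the wedge. Origin: centre of its underside.
- cap: Bystander: loose blue bottle cap lying on the bench, 42 mm diameter, 14 mm high. Origin: centre of its underside.
- tip_box: Bystander: red pipette-tip box, 85 x 120 x 50 mm. Origin: centre of its underside.
Things that resemble listed ones, but are neither listed nor needed, are in the scene too. Leave any pink look-alike of the part that bears wedge_grip alone. What is shaped like the part that bears tray_handle but purple is not meant.

How it is judged:
By the outcome, as a careful person would: the job done as asked, in the order asked, and still so for the second after the job is handed in, while the arm keeps its last pose, push and grip.
It also fails if it takes over 64 s, if anything falls off the work surface, if the arm or the gripper's body presses on something with over 40 N, if the wrist force passes 120 N, or if a joint passes its speed limit or range.

## Robot

A 6-joint arm with a two-finger parallel gripper is mounted at the origin on the work surface. World frame = base frame: x ahead of the robot, y to its left, z up, the work surface at z = 0. Lengths are in m, angles in rad, forces in N, time in s.
With the tool pointing down it reaches from about 0.35 to 0.775 m from the base axis. Payload 7.3 kg.
Tool frame: the origin (TCP) lies at the very end of the fingers, on their centre line; the grasp point (between the pads) lies 19 mm behind it; z points along the fingers, y is the direction in which the jaws open and shut (so a half turn about z gives the same grasp; the last joint's range is limited). The gripper opens to 92 mm and grips with 3 to 60 N. Pads are 19 mm wide; open, the fingers measure 130 mm over their backs; the gripper's body (75 mm by 190 mm) begins 47 mm behind the grasp point.
Start: joints at [1.076, 0.342, 1.524, -0, 1.275, -0.146], TCP at [0.179, 0.493, 0.227] pointing down, gripper open.
Joint ranges: [-2.53, 2.53], [-0.77, 2.02], [0.04, 2.7], [-1, 4.14], [0.28, 2.66], [-3.11, 3.11]. Speed limits (rad/s): [2.57, 2.57, 3.14, 3.14, 3.14, 3.14].

## Interface

Orientations are given as [roll, pitch, yaw] about the fixed x, y, z axes, in that order (R = Rz(yaw) Ry(pitch) Rx(roll)).
In Python, from cell import observe, read_camera, camera_info, hand_in gives the robot as it stands.
- The arm moves only by the tool jog_arm, never from a script. Its argument "rows" is one flat list of numbers, 5 for each row, row after row: the finger opening in mm, from 0 to 91.8, then the shift along the tool's x, y, z in mm, then the turn about the tool's z in degrees. In form: [gripper, tx, ty, tz, roll, gripper, tx, ty, tz, roll, ...]. A call has 1 to 20 rows; each row shifts and turns the commanded pose from where the row before left it, along the tool's axes as they then stand; what a row does not reach is not made up. A row lasts 1/10 s, in which the tool goes at most 50 mm and 8.59 degrees, less where a joint would pass 70% of its speed; a pose out of reach is approached as far as the arm can. A call with a gripper value outside its range is refused whole. The fingers move at their own pace and stop on an object; "grip_force" is the grip in N (left out, the last holds). Time passes only in rows, so rows that do not move let the fingers close. It gives the time, the measured TCP pose, the force and the opening at its end, in the units of the state.
- observe(): the state, without advancing time (a new reading comes with each control period).
- read_camera(name): name is "scene" or "side" or "wrist"; returns (picture, depth): 480x640x3 uint8, red, green, blue; 480x640 float32, m along the optical axis (not along the pixel's ray), 0 where there is no reading.
- camera_info(name): a dict with "fx", "fy", "cx", "cy" (pixels), "extrinsics" (4x4, takes a point from camera to world coordinates); the wrist camera has in their place "tool_from_camera" (4x4, takes a point from camera to tool coordinates, whose origin is the TCP and whose axes are the flange's). Camera axes: x right, y up, looking along -z (the intrinsics and any distortion apply to the point x, -y, -z); pixel columns grow to the right and rows downward; lengths in m; the calibration is good to about 2 mm. The wrist camera is an equidistant fisheye: a pixel r from the principal point sees the ray r / f radians off the axis. A picture is of the moment at which its call begins: read the wrist's pose just before it. camera_info takes no time and is no camera call.
- hand_in(): hands the job in, once; it reports no verdict.
The state is a dict: "time": time; "qpos": joint angles; "qvel": joint speeds; "joint_efforts": joint torques, N m; "tool_pos": TCP position; "tool_rot": TCP orientation; "contact_force": force on the tool from outside, world axes, zero at the start; "torque": the same for the moment, N m; "opening": finger opening in m.
Only numpy, scipy, OpenCV 4.12 (cv2) and the standard library are available. Lean on these libraries where they do the work, as an engineer would, in place of code of your own. Each camera call takes 0.05 s, during which the arm holds its last target. There are 200 camera calls.

## Working session

There is one attempt and no reset: what is moved stays moved. The work goes in short steps, Python scripts to look and compute and a tool call to move; the robot and the scene stay as the last step left them, time stands still between calls to the robot, and variables do not carry over. Pictures are saved under pics/ and viewed, about 8 in all and at most 12, crops included, and the job is handed in when it is done.

Besides the shell and the picture viewer there is one more tool, called after ">>>" as name(argument=value, ...) on one line, values as JSON. jog_arm: Moves the arm, as the interface text tells. Its arguments: {"type":"object","properties":{"rows":{"type":"array","items":{"type":"number"}},"grip_force":{"type":"number"}},"required":["rows"]}

```bash
mkdir -p pics; ls
cat > h.py <<'E'
import numpy as np,cv2,pickle
from cell import observe,read_camera,camera_info
def snap(n,tag):
    s=observe();p,d=read_camera(n);i=camera_info(n)
    pickle.dump((s,p,d,i),open(f'pics/{tag}.pkl','wb'));cv2.imwrite(f'pics/{tag}.png',p[:,:,::-1]);return s,p,d,i
def load(tag): return pickle.load(open(f'pics/{tag}.pkl','rb'))
def cloud(d,i):
    v,u=np.indices(d.shape);X=np.stack([(u-i['cx'])/i['fx']*d,-(v-i['cy'])/i['fy']*d,-d],-1)
    E=np.array(i['extrinsics']);return X@E[:3,:3].T+E[:3,3]
def ray(i,u,v,z):
    E=np.array(i['extrinsics']);r=E[:3,:3]@np.array([(u-i['cx'])/i['fx'],-(v-i['cy'])/i['fy'],-1]);o=E[:3,3]
    return o+r*(z-o[2])/r[2]
E
python3 - <<'E'
from h import *
for n in('scene','side'):
    s,p,d,i=snap(n,n+'0');print(i)
print(s)
print(camera_info('wrist'))
E
```

```text
pics
{'fx': 468.8199158720985, 'fy': 468.8199158720985, 'cx': 319.424161699158, 'cy': 247.49239491344318, 'extrinsics': array([[-0.43949907, -0.64908626,  0.62090868,  1.07166188],
       [ 0.89820935, -0.31159085,  0.31005017,  0.33220824],
       [-0.00777984,  0.69397274,  0.71995924,  0.68258334],
       [ 0.        ,  0.        ,  0.        ,  1.        ]])}
{'fx': 550.3322277296908, 'fy': 550.3322277296908, 'cx': 317.2398909508009, 'cy': 232.78117516596802, 'extrinsics': array([[ 0.78242473,  0.43886166, -0.44182801,  0.08290415],
       [-0.62264564,  0.56398694, -0.54243077, -0.52597999],
       [ 0.01113316,  0.69951353,  0.71453263,  0.82537569],
       [ 0.        ,  0.        ,  0.        ,  1.        ]])}
{'time': 0.05, 'qpos': array([ 1.07601493e+00,  3.42722701e-01,  1.52499064e+00, -4.13297252e-05,
        1.27539955e+00, -1.46010982e-01]), 'qvel': array([-2.22256155e-03, -2.89352612e-03, -1.16159578e-05, -8.55110410e-04,
        1.38632699e-04, -5.46750079e-06]), 'joint_efforts': array([ 1.99073453e-03, -4.32425559e+01, -2.44996387e+01,  7.18508055e-02,
        5.24168462e-02, -1.67017606e-05]), 'tool_pos': array([0.17922057, 0.49303951, 0.22605418]), 'tool_rot': array([-3.14008284e+00, -1.82083106e-04,  2.79283417e+00]), 'contact_force': array([-0.19557335, -0.31166112,  0.56784738]), 'torque': array([0.03872935, 0.05803333, 0.01337432]), 'opening': 0.09148507954868614}
{'fx': 371.64829954431775, 'fy': 371.64829954431775, 'cx': 319.8546696772138, 'cy': 236.6818376554365, 'tool_from_camera': array([[ 1.25813886e-03,  9.53495707e-01,  3.01403971e-01,
         8.25512997e-02],
       [ 9.99999199e-01, -1.24045715e-03, -2.50054057e-04,
         5.07414325e-04],
       [ 1.35453240e-04,  3.01404044e-01, -9.53496504e-01,
        -1.57420346e-01],
       [ 0.00000000e+00,  0.00000000e+00,  0.00000000e+00,
         1.00000000e+00]])}
```

View pics/scene0.png

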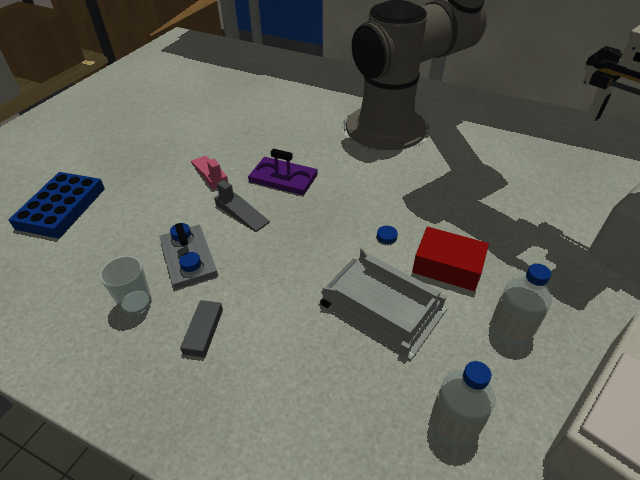

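View pics/side0.png

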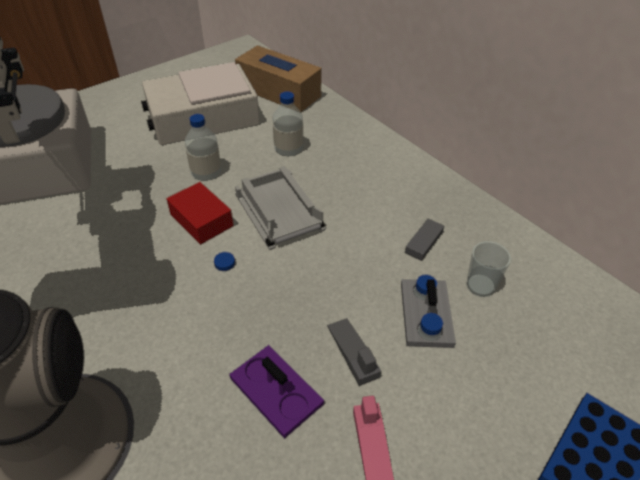

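The scene view shows the stand at (383,300), mouth not yet clear. Possible trays are the grey one with jars (188,255) and the purple one (283,175), so grey. Possible wedges are the grey one with a block (240,205), pink (210,170), and the spacer without a slope (202,328), so (240,205). Next I'll build an orthographic top view from both clouds.

```bash
cat > ortho.py <<'E'
from h import *
P=[];C=[]
for n in('scene0','side0'):
    s,p,d,i=load(n);X=cloud(d,i);m=(d>0)
    print(n,ray(i,*((188,255) if n=='scene0' else (428,312)),0),'bench z med',np.median(X[250:350,100:500,2]))
    P.append(X[m]);C.append(p[m])
P=np.concatenate(P);C=np.concatenate(C);np.savez('pics/pc.npz',P=P,C=C)
m=(P[:,0]>.2)&(P[:,0]<.8)&(abs(P[:,1])<.45)&(P[:,2]<.2);P=P[m];C=C[m]
print(len(P))
o=np.argsort(P[:,2]);P=P[o];C=C[o]
S=1000;img=np.zeros((600,900,3),np.uint8)
u=((.45-P[:,1])*S).astype(int);v=((.8-P[:,0])*S).astype(int)
for a in(0,1):
  for b in(0,1):img[np.clip(v+a,0,599),np.clip(u+b,0,899)]=C[:,::-1]
for k in range(0,900,100):cv2.line(img,(k+50,0),(k+50,599),(0,255,255),1)if k%100==0 else 0
for k in range(0,600,100):cv2.line(img,(0,k),(899,k),(0,255,255),1)
cv2.imwrite('pics/ortho.png',img[:,50:850])
E
python3 ortho.py
```

```text
scene0 [ 0.61531211 -0.18926867  0.        ] bench z med 0.0009187181238018427
side0 [ 0.62720144 -0.18492762  0.        ] bench z med -0.0007795907790220657
224015
```

View pics/ortho.png

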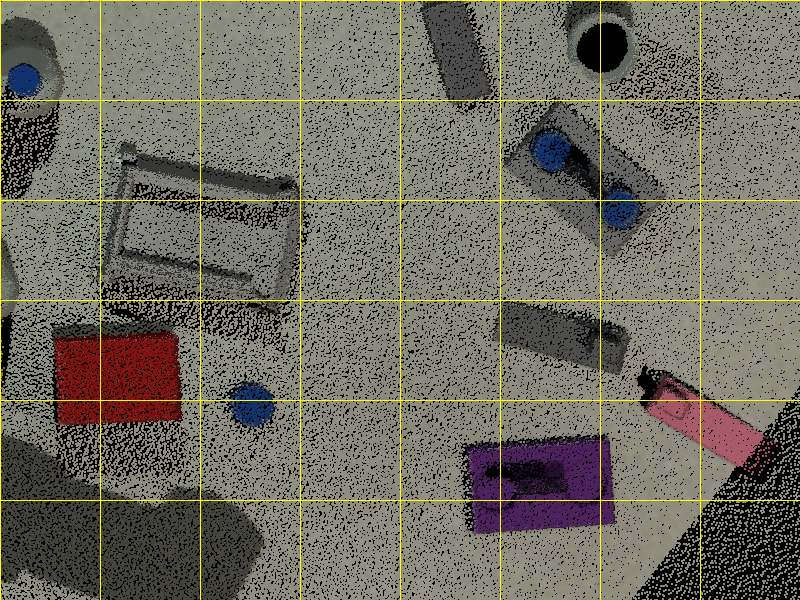

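```bash
cat > fit.py <<'E'
from h import *
def rect(X,lo,hi,c,r,tag):
    m=(X[...,2]>lo)&(X[...,2]<hi)&(np.hypot(X[...,0]-c[0],X[...,1]-c[1])<r)
    Q=X[m]
    if len(Q)<15: print(tag,'few',len(Q));return
    (cx,cy),(w,h),a=cv2.minAreaRect((Q[:,:2]*1000).astype(np.float32))
    if w<h:w,h,a=h,w,a+90
    print(tag,len(Q),'ctr %.1f %.1f size %.1f %.1f yaw %.1f z %.1f'%(cx,cy,w,h,a%180,np.median(Q[:,2])*1000))
if __name__=='__main__':
  for n in('scene0','side0'):
    s,p,d,i=load(n);X=cloud(d,i);X[d==0]=9;print(n)
    rect(X,.011,.021,(.618,-.185),.09,'tray plate')
    rect(X,.058,.08,(.618,-.185),.05,'handle')
    rect(X,.036,.046,(.648,-.152),.03,'jarL');rect(X,.036,.046,(.59,-.22),.03,'jarR')
    rect(X,.05,.063,(.46,-.207),.04,'wedge block')
    rect(X,.004,.03,(.465,-.165),.075,'wedge body')
    rect(X,.045,.058,(.57,.195),.12,'stand top')
    rect(X,.019,.029,(.57,.195),.12,'stand deck')
    rect(X,.01,.06,(.57,.195),.125,'stand all')
E
python3 fit.py
python3 - <<'E'
from h import *
# ortho of stand at 4 px/mm colored by height, zoomed, and scene crop
z=np.load('pics/pc.npz');P,C=z['P'],z['C']
m=(abs(P[:,0]-.57)<.1)&(abs(P[:,1]-.195)<.13)&(P[:,2]<.1);P=P[m];C=C[m]
o=np.argsort(P[:,2]);P=P[o]
u=((.325-P[:,1])*3000).astype(int);v=((.67-P[:,0])*3000).astype(int)
h=np.clip(P[:,2]*1000*4,0,255).astype(np.uint8);col=cv2.applyColorMap(h[:,None],cv2.COLORMAP_JET)[:,0]
im=np.zeros((600,780,3),np.uint8)
for a in range(-2,3):
  for b in range(-2,3): im[np.clip(v+a,0,599),np.clip(u+b,0,779)]=col
cv2.imwrite('pics/standh.png',im)
a=cv2.imread('pics/scene0.png')[225:370,310:460];b=cv2.imread('pics/scene0.png')[150:295,150:300]
cv2.imwrite('pics/crop.png',np.hstack([cv2.resize(x,(400,387),interpolation=cv2.INTER_CUBIC) for x in(a,b)]))
E
```

```text
scene0
tray plate 1635 ctr 621.2 -183.9 size 144.3 83.8 yaw 49.5 z 15.8
handle 173 ctr 622.3 -182.8 size 50.7 13.7 yaw 49.5 z 73.1
jarL 282 ctr 649.6 -153.5 size 45.9 37.1 yaw 79.9 z 40.7
jarR 120 ctr 593.1 -217.7 size 36.5 35.7 yaw 150.7 z 40.6
wedge block 116 ctr 452.0 -203.6 size 32.8 20.6 yaw 79.4 z 56.7
wedge body 875 ctr 465.1 -161.5 size 133.8 55.8 yaw 84.0 z 14.3
stand top 1704 ctr 539.8 205.4 size 174.7 169.2 yaw 170.0 z 52.2
stand deck 3718 ctr 545.7 203.5 size 186.3 177.3 yaw 78.7 z 23.9
stand all 6847 ctr 541.0 204.2 size 187.5 186.3 yaw 78.5 z 25.4
side0
tray plate 2056 ctr 621.3 -185.7 size 143.0 85.2 yaw 49.4 z 15.1
handle 238 ctr 619.4 -186.9 size 50.8 14.6 yaw 49.9 z 72.0
jarL 181 ctr 649.6 -154.8 size 41.9 40.0 yaw 82.7 z 40.1
jarR 343 ctr 594.2 -219.1 size 42.4 37.5 yaw 11.2 z 40.1
wedge block 222 ctr 450.3 -205.8 size 32.0 20.1 yaw 73.9 z 56.4
wedge body 1263 ctr 456.1 -159.5 size 130.6 55.6 yaw 75.0 z 14.2
stand top 869 ctr 540.2 202.5 size 177.4 173.7 yaw 169.9 z 51.4
stand deck 2583 ctr 541.1 201.4 size 191.2 179.5 yaw 77.4 z 23.0
stand all 4172 ctr 539.4 201.3 size 191.0 187.3 yaw 78.6 z 24.0
```

View pics/standh.png

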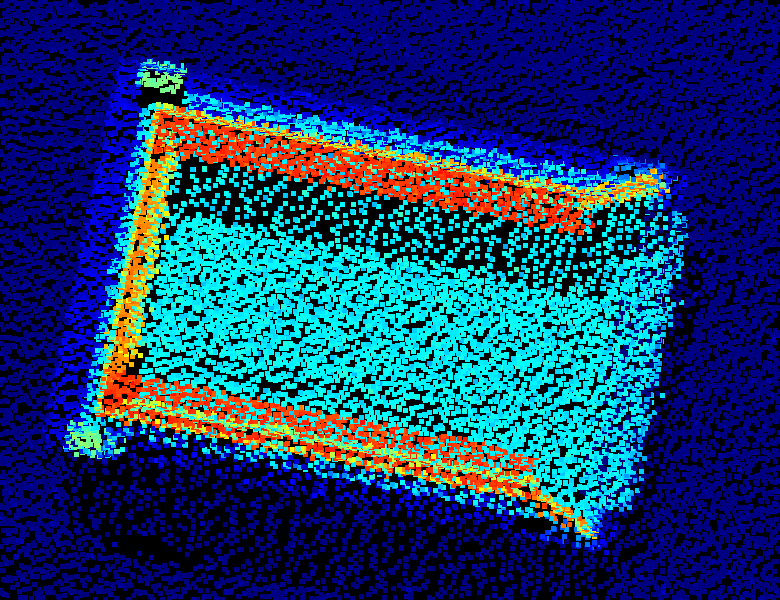

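View pics/crop.png

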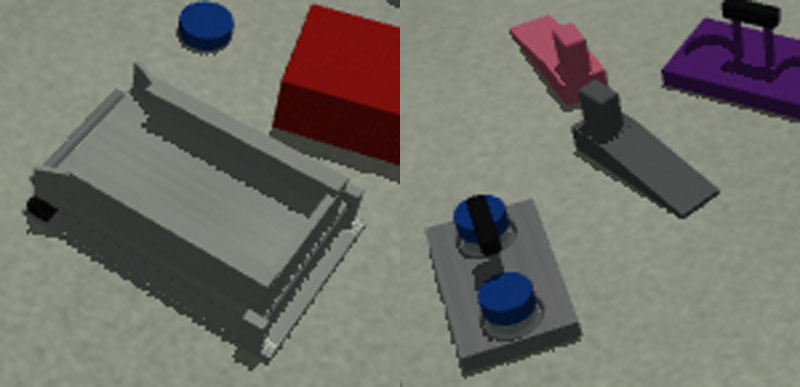

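The height map shows the stand's mouth on the right (-y side): guides at (650,180) and (595,535), hinge at the left. The crop confirms the grey wedge with the block at its thick end, and the grey tray with blue-capped jars. Now I'll fit the stand precisely.

```bash
cat > stand.py <<'E'
from h import *
def go(n):
    s,p,d,i=load(n);X=cloud(d,i);Q=X[(d>0)];c=np.array([.571,.197]);yaw=np.radians(79)
    for k in range(4):
        R=np.array([[np.cos(yaw),-np.sin(yaw)],[np.sin(yaw),np.cos(yaw)]])
        L=(Q[:,:2]-c)@R;z=Q[:,2]
        A=[]
        for sg in(1,-1):
            m=(abs(z-.052)<.004)&(L[:,0]>-.055)&(L[:,0]<.07)&(abs(L[:,1]*sg-.044)<.012)
            # inner edge of overhang: per x bin min |y|
            q=L[m];b=((q[:,0]+.055)/.005).astype(int)
            e=np.array([[q[b==j,0].mean(),np.percentile(q[b==j,1]*sg,4)*sg] for j in range(25) if (b==j).sum()>4])
            f=np.polyfit(e[:,0],e[:,1],1);A.append((f,len(e)))
        w=(A[0][0]+A[1][0])/2
        c=c+R@np.array([0,w[1]]);yaw+=np.arctan(w[0])
    # deck front/back
    def band(lo,hi,y,x0,x1): 
        m=(z>lo)&(z<hi)&(abs(L[:,1])<y)&(L[:,0]>x0)&(L[:,0]<x1);return L[m,0]*1000
    f=band(.019,.029,.03,-.12,0);st=band(.036,.06,.03,.03,.12);fr=band(.008,.03,.04,-.13,0)
    al=band(.03,.06,.06,-.13,.13)
    print(n,'c',c,'yaw',np.degrees(yaw),'edges',[(np.degrees(np.arctan(a[0][0])),a[0][1]*1000,a[1]) for a in A])
    print(' deck front',np.percentile(f,[.5,2]),'lip front',np.percentile(fr,[.5,2]),'stop',np.percentile(st,[1,5,50,95,99]) if len(st) else 0,'guide tip',np.percentile(al,[.3,1]))
go('scene0');go('side0')
E
python3 stand.py
```

```text
scene0 c [0.56703706 0.19777033] yaw 78.9525410785427 edges [(np.float64(0.02589743627693895), np.float64(38.425954403771755), 25), (np.float64(-0.025900136141372737), np.float64(-38.425948946561434), 25)]
 deck front [-90.85855724 -89.28896488] lip front [-91.16681294 -89.67176059] stop [80.0922004  80.67703316 84.40556736 86.49875908 86.78302114] guide tip [-80.05293285 -77.91691041]
side0 c [0.56703325 0.19777119] yaw 78.67121679772359 edges [(np.float64(0.025143933031005507), np.float64(38.8434570629328), 25), (np.float64(-0.025144054546286276), np.float64(-38.84345701377366), 25)]
 deck front [-94.99651473 -93.65105199] lip front [-95.31270378 -93.93272571] stop [76.25573484 77.30192972 80.21909419 84.9246173  86.82692076] guide tip [-83.78946258 -81.91832498]
```

>>> jog_arm(rows=[91.8,0,0,0,8.5,91.8,0,0,0,8.5,91.8,0,0,0,8.5,91.8,0,0,0,8.5,91.8,0,0,0,8.5,91.8,0,0,0,8.5,91.8,0,0,0,8.5,91.8,0,0,0,8.5,91.8,0,0,0,8.5,91.8,0,0,0,8.5,91.8,0,0,0,8.5,91.8,0,0,0,8.5,91.8,0,0,0,8.5], grip_force=30)

```text
time: 1.4
tool_pos: [0.1793, 0.4932, 0.2263]
tool_rot: [3.141, 0.001, 0.858]
contact_force: [-1.1, -0.8, 0.0]
opening: 0.0921
```

>>> jog_arm(rows=[91.8,-12.5,43,0,0,91.8,-12.5,43,0,0,91.8,-12.5,43,0,0,91.8,-12.5,43,0,0,91.8,-12.5,43,0,0,91.8,-12.5,43,0,0,91.8,-12.5,43,0,0,91.8,-12.5,43,0,0,91.8,-12.5,43,0,0,91.8,-12.5,43,0,0,91.8,-12.5,43,0,0,91.8,-12.5,43,0,0,91.8,-12.5,43,0,0,91.8,-12.5,43,0,0,91.8,-12.5,43,0,0,91.8,-12.5,43,0,0,91.8,-12.5,43,0,0,91.8,-12.5,43,0,0])

```text
time: 3.2
tool_pos: [0.6225, -0.1819, 0.2261]
tool_rot: [-3.141, 0.0, 0.864]
contact_force: [1.1, 0.2, 0.3]
opening: 0.0915
```

>>> jog_arm(rows=[91.8,0,0,0,0,91.8,0,0,0,0])

```text
time: 3.4
tool_pos: [0.6216, -0.1807, 0.2252]
tool_rot: [-3.139, 0.0, 0.863]
contact_force: [0.4, 0.6, 0.1]
opening: 0.0918
```

>>> jog_arm(rows=[91.8,-3.6,2.4,30,0,91.8,0,0,40,0,91.8,0,0,40,0,91.8,0,0,30,0,91.8,0,0,20,0,91.8,0,0,10,0,91.8,0,0,8,0,91.8,0,0,0,0,91.8,0,0,0,0])

```text
time: 4.3
tool_pos: [0.6221, -0.1845, 0.0499]
tool_rot: [3.14, -0.001, 0.864]
contact_force: [-0.5, -0.5, -0.0]
opening: 0.0914
```

>>> jog_arm(rows=[40,0,0,0,0,40,0,0,0,0,40,0,0,0,0,10,0,0,0,0,10,0,0,0,0,10,0,0,0,0,10,0,0,0,0,10,0,0,0,0,10,0,0,0,0], grip_force=30)

```text
time: 5.2
tool_pos: [0.6215, -0.1845, 0.0487]
tool_rot: [-3.142, -0.0, 0.864]
contact_force: [-0.4, 0.5, 0.4]
opening: 0.0242
```

>>> jog_arm(rows=[8,0,0,0,0,8,0,0,0,0,8,0,0,0,0,8,0,0,0,0,8,0,0,0,0], grip_force=40)

```text
time: 5.7
tool_pos: [0.6213, -0.1843, 0.0486]
tool_rot: [-3.141, 0.0, 0.864]
contact_force: [-2.9, 1.3, 0.3]
opening: 0.0136
```

>>> jog_arm(rows=[8,0,0,-3,0,8,0,0,-5,0,8,0,0,-10,0,8,0,0,-15,0,8,0,0,-15,0,8,0,0,-12,0,8,0,0,0,0,8,0,0,0,0])

```text
time: 6.5
tool_pos: [0.6215, -0.1845, 0.1088]
tool_rot: [3.141, -0.0, 0.864]
contact_force: [-0.2, -0.6, -3.4]
opening: 0.014
```

Run:
```python
from h import *
s,p,d,i=snap('scene','s1');print(s['tool_pos'],s['tool_rot'],s['opening'],s['contact_force'])
cv2.imwrite('pics/s1c.png',cv2.resize(p[120:330,60:340,::-1],(800,600),interpolation=cv2.INTER_CUBIC))
```

```text
[ 0.6214782  -0.1845073   0.10880038] [ 3.14134149e+00 -1.60357677e-04  8.64225900e-01] 0.013987292694490377 [-0.17792375 -0.6192799  -3.3618896 ]
```

View pics/s1c.png

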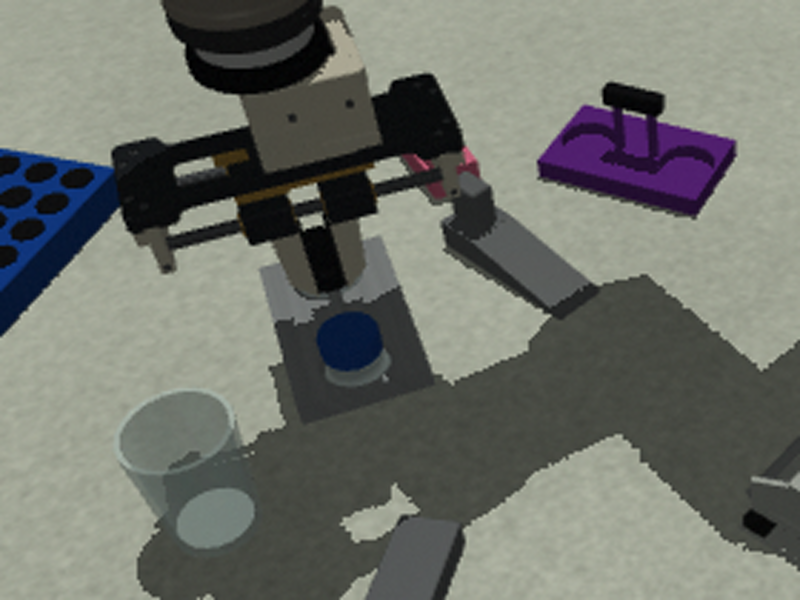

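The tray is lifted level, with the visible jar upright. Carry it to the front of the mouth.

>>> jog_arm(rows=[8,5.1,-10.2,0,0,8,5.1,-10.2,0,0,8,10.3,-20.4,0,0,8,10.3,-20.4,0,0,8,10.3,-20.4,0,0,8,10.3,-20.4,0,0,8,10.3,-20.4,0,0,8,10.3,-20.4,0,0,8,10.3,-20.4,0,0,8,10.3,-20.4,0,0,8,5.1,-10.2,0,0,8,5.1,-10.2,0,0,8,0,0,0,-3,8,0,0,0,-5,8,0,0,0,-6.3,8,0,0,0,-6,8,0,0,0,-6,8,0,0,0,-3,8,0,0,0,0,8,0,0,0,0])

```text
time: 8.55
tool_pos: [0.5331, 0.026, 0.1087]
tool_rot: [3.141, -0.0, 1.374]
contact_force: [-0.5, 0.5, -3.1]
opening: 0.0131
```

>>> jog_arm(rows=[8,0,0,8,0,8,0,0,13,0,8,0,0,8,0,8,0,0,3,0,8,0,0,0,0])

```text
time: 9.05
tool_pos: [0.5328, 0.0261, 0.0761]
tool_rot: [-3.14, 0.0, 1.375]
contact_force: [0.3, -0.1, -2.7]
opening: 0.0138
```

Run:
```python
from h import *
from fit import rect
for n in('scene','side'):
    s,p,d,i=snap(n,n+'2');X=cloud(d,i);X[d==0]=9
    rect(X,.035,.048,(.533,.026),.085,n+' plate')
    # plane fit of plate top
    c=np.array([.533,.026]);Y=X[(X[...,2]>.03)&(X[...,2]<.055)]
    L=(Y[:,:2]-c)@np.array([[.196,-.981],[.981,.196]])
    m=(abs(L[:,0])<.068)&(abs(L[:,1])<.04)&(np.hypot(abs(L[:,0])-.044,L[:,1])>.026)
    A=np.c_[L[m],np.ones(m.sum())];f=np.linalg.lstsq(A,Y[m,2],rcond=None)[0];print(m.sum(),f)
    if n=='scene':cv2.imwrite('pics/s2c.png',cv2.resize(p[150:360,160:440,::-1],(800,600),interpolation=cv2.INTER_CUBIC))
print(s['tool_pos'],s['tool_rot'])
```

```text
scene plate 1592 ctr 534.2 24.6 size 142.8 87.7 yaw 79.3 z 43.1
954 [-0.00615372  0.00802192  0.04378145]
side plate 1625 ctr 534.3 22.1 size 141.2 86.0 yaw 78.4 z 42.8
1062 [ 0.00615216 -0.02205546  0.04294954]
[0.53316295 0.02609116 0.07663956] [-3.14146256e+00 -5.88512692e-05  1.37534275e+00]
```

View pics/s2c.png

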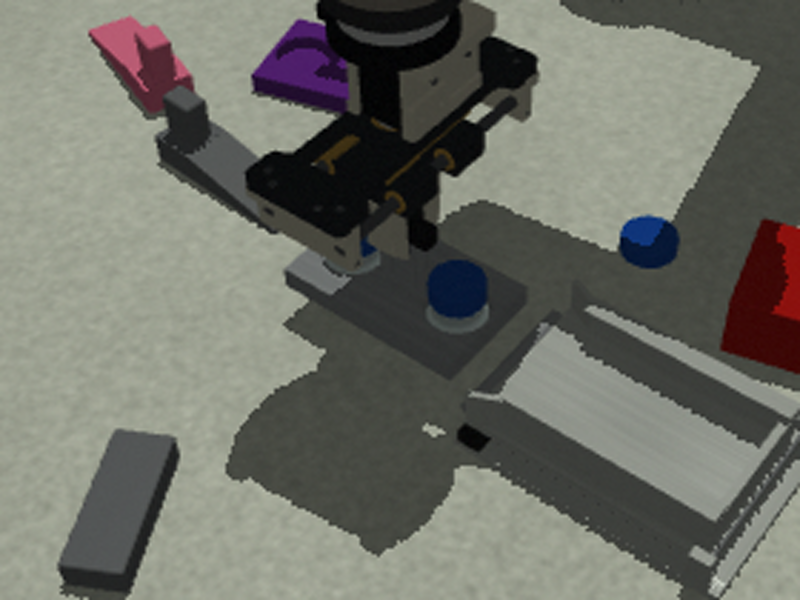

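The tray is level (underside at 27 mm) and aligned with the mouth, jars seated. Slide in.

>>> jog_arm(rows=[8,5,-0.8,0,0,8,10,0,0,0,8,15,0,0,0,8,15,0,0,0,8,15,0,0,0,8,15,0,0,0,8,10,0,0,0,8,5,0,0,0,8,0,0,0,0])

```text
time: 10.05
tool_pos: [0.5498, 0.1153, 0.0766]
tool_rot: [-3.141, 0.0, 1.377]
contact_force: [0.1, 0.3, -3.2]
opening: 0.0136
```

>>> jog_arm(rows=[8,5,0,0,0,8,10,0,0,0,8,10,0,0,0,8,10,0,0,0,8,10,0,0,0,8,10,0,0,0,8,10,0,0,0,8,10,0,0,0,8,5,0,0,0,8,0,0,0,0])

```text
time: 11.05
tool_pos: [0.5654, 0.1938, 0.0767]
tool_rot: [3.141, -0.0, 1.377]
contact_force: [-0.1, -0.4, -3.7]
opening: 0.0137
```

>>> jog_arm(rows=[8,2,0,1,0,8,2,0,1,0,8,2,0,1,0,8,0,0,0.5,0,8,0,0,0,0,8,0,0,0,0])

```text
time: 11.65
tool_pos: [0.5664, 0.1988, 0.0732]
tool_rot: [-3.142, -0.0, 1.375]
contact_force: [-0.3, 0.7, -4.4]
opening: 0.0139
```

>>> jog_arm(rows=[8,2,0,0,0,8,2,0,0,0,8,1,0,0,0,8,1,0,0,0,8,0,0,0,0,8,0,0,0,0])

```text
time: 12.25
tool_pos: [0.5676, 0.2048, 0.0732]
tool_rot: [3.142, -0.0, 1.376]
contact_force: [-0.1, -0.7, -3.6]
opening: 0.0136
```

>>> jog_arm(rows=[8,0.5,0,0.5,0,8,0.5,0,0.3,0,8,0.5,0,0,0,8,0.5,0,0,0,8,0,0,0,0])

```text
time: 12.75
tool_pos: [0.5681, 0.2065, 0.0726]
tool_rot: [3.141, 0.0, 1.376]
contact_force: [-0.7, -2.7, -1.4]
opening: 0.0136
```

>>> jog_arm(rows=[8,0.5,0,0,0,8,0.5,0,0,0,8,0.5,0,0,0,8,0.5,0,0,0,8,0,0,0,0])

```text
time: 13.25
tool_pos: [0.5682, 0.207, 0.073]
tool_rot: [-3.142, 0.003, 1.376]
contact_force: [-2.9, -9.9, 3.6]
opening: 0.0134
```

>>> jog_arm(rows=[8,-0.8,0,0.3,0,8,0,0,0,0,20,0,0,0,0,40,0,0,0,0,50,0,0,0,0,50,0,0,0,0,50,0,0,0,0])

```text
time: 13.95
tool_pos: [0.5683, 0.2082, 0.0722]
tool_rot: [3.141, -0.0, 1.376]
contact_force: [0.0, 0.2, -0.7]
opening: 0.0469
```

>>> jog_arm(rows=[50,0,0,-10,0,50,0,0,-20,0,50,0,0,-40,0,50,0,0,-40,0,50,0,0,-20,0,50,-40,0,0,0,50,-50,0,0,0,50,-50,0,0,0,50,-50,0,0,0,50,-50,0,0,0,50,0,0,0,0])

```text
time: 15.05
tool_pos: [0.5209, -0.0327, 0.2031]
tool_rot: [3.14, 0.002, 1.369]
contact_force: [0.5, 0.1, 0.1]
opening: 0.0501
```

Run:
```python
from h import *
from fit import rect
L=[]
for n in('scene','side'):
    s,p,d,i=snap(n,n+'3');X=cloud(d,i);X[d==0]=9
    rect(X,.084,.105,(.5686,.2055),.05,n+' handle')
    for a in(-44,44):
        rect(X,.06,.07,(.5686+.194*a/1000,.2056+.981*a/1000),.03,'jar%d'%a)
    rect(X,.035,.045,(.5686,.2056),.04,'plate mid')
    rect(X,.05,.063,(.451,-.205),.04,'wedge block')
    L.append(cv2.resize(p[230:370,310:460,::-1] if n=='scene' else p[150:290,220:370,::-1],(400,373),interpolation=cv2.INTER_CUBIC))
cv2.imwrite('pics/c3.png',np.hstack(L));print(s['tool_pos'],s['tool_rot'],s['contact_force'])
```

```text
scene handle 316 ctr 570.5 205.6 size 49.0 16.1 yaw 79.8 z 96.5
jar-44 316 ctr 563.4 163.2 size 44.6 35.4 yaw 38.9 z 64.6
jar44 366 ctr 577.3 247.1 size 41.9 36.7 yaw 44.1 z 64.6
plate mid 712 ctr 569.2 201.5 size 70.0 67.2 yaw 95.1 z 39.8
wedge block 113 ctr 451.8 -203.3 size 29.9 20.5 yaw 72.8 z 56.8
side handle 40 ctr 563.3 204.1 size 47.5 3.6 yaw 78.8 z 91.5
jar-44 149 ctr 554.5 167.0 size 49.9 23.0 yaw 80.6 z 63.4
jar44 112 ctr 570.3 247.1 size 37.7 23.2 yaw 68.1 z 63.9
plate mid 309 ctr 560.9 210.3 size 68.2 48.9 yaw 80.4 z 39.0
wedge block 218 ctr 450.3 -207.1 size 30.1 20.6 yaw 73.4 z 56.4
[ 0.52145309 -0.03014256  0.20304185] [3.14042767e+00 1.90898370e-05 1.37037475e+00] [ 0.05285771 -0.10019577  0.29429217]
```

View pics/c3.png

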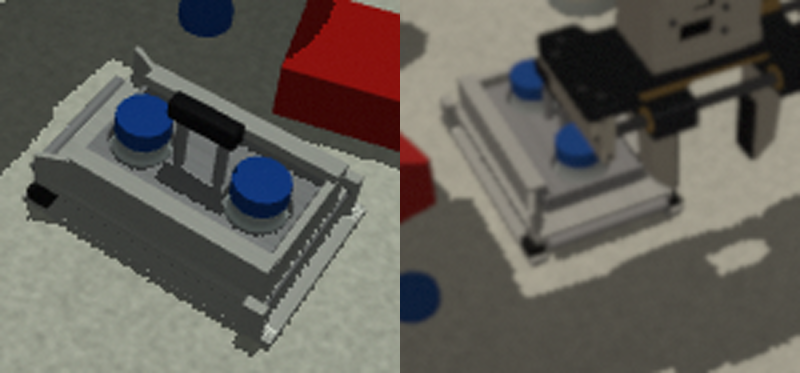

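The tray is home, handle at y=205.6 mm against 205.6 expected, and both jars upright. Now the wedge heading, from the gradient of its ramp plane and its edges.

Run:
```python
from h import *
for n in('scene0','side0','scene3','side3'):
    s,p,d,i=load(n);X=cloud(d,i);Q=X[d>0]
    c=np.array([.451,-.205]);yaw=np.radians(75)
    for k in range(4):
        R=np.array([[np.cos(yaw),-np.sin(yaw)],[np.sin(yaw),np.cos(yaw)]]);L=(Q[:,:2]-c)@R;z=Q[:,2]
        m=(L[:,0]>.025)&(L[:,0]<.105)&(abs(L[:,1])<.017)&(abs(z-(.004+.2*(.112-L[:,0])))<.006)
        f=np.linalg.lstsq(np.c_[L[m],np.ones(m.sum())],z[m],rcond=None)[0]
        top=(abs(z-(.004+.2*(.112-L[:,0])))<.0025)&(L[:,0]>.02)&(L[:,0]<.095)&(abs(L[:,1])<.035)
        q=L[top];b=((q[:,0]-.02)/.005).astype(int)
        e=np.array([[q[b==j,0].mean(),*np.percentile(q[b==j,1],[2,98])] for j in range(15) if (b==j).sum()>4])
        g1=np.polyfit(e[:,0],e[:,1],1);g2=np.polyfit(e[:,0],e[:,2],1)
        yaw+=np.arctan((g1[0]+g2[0])/2)
    w=(g1+g2)/2
    print(n,m.sum(),'edge yaw %.1f (%.1f %.1f) lateral at block %.1f width %.1f; plane slope %.3f, plane yaw %.1f'%(np.degrees(yaw),np.degrees(g1[0]),np.degrees(g2[0]),w[1]*1000,(g2[1]-g1[1])*1000,f[0],np.degrees(yaw+np.arctan2(-f[1],-f[0]))))
print(s['tool_pos'],s['tool_rot'])
```

```text
scene0 456 edge yaw 74.7 (0.3 -0.3) lateral at block -0.2 width 39.0; plane slope -0.198, plane yaw 77.9
side0 522 edge yaw 67.1 (-6.5 6.3) lateral at block 9.0 width 21.3; plane slope -0.200, plane yaw 72.5
scene3 471 edge yaw 74.5 (0.6 -0.6) lateral at block -0.1 width 39.3; plane slope -0.200, plane yaw 75.3
side3 555 edge yaw 68.3 (-6.6 6.6) lateral at block 7.9 width 21.3; plane slope -0.202, plane yaw 71.2
[ 0.52145309 -0.03014256  0.20304185] [3.14042767e+00 1.90898370e-05 1.37037475e+00]
```

>>> jog_arm(rows=[50,-20,-4,0,0,50,-37,-6.9,0,0,50,-37,-6.9,0,0,50,-37,-6.9,0,0,50,-37,-6.6,0,0,50,-17.4,-3,0,0,50,0,0,20,4,50,0,0,40,0,50,0,0,30,0,50,0,0,10,0,50,0,0,0,0,50,0,0,0,0])

```text
time: 16.35
tool_pos: [0.4533, -0.2025, 0.1033]
tool_rot: [3.14, 0.0, 1.307]
contact_force: [-0.3, 0.0, 0.5]
opening: 0.0499
```

Run:
```python
from h import *
s,p,d,i=snap('wrist','w1');print(s['tool_pos'],s['tool_rot'])
```

```text
[ 0.45330406 -0.20254825  0.10332459] [3.13964364e+00 3.99064792e-04 1.30696125e+00]
```

View pics/w1.png

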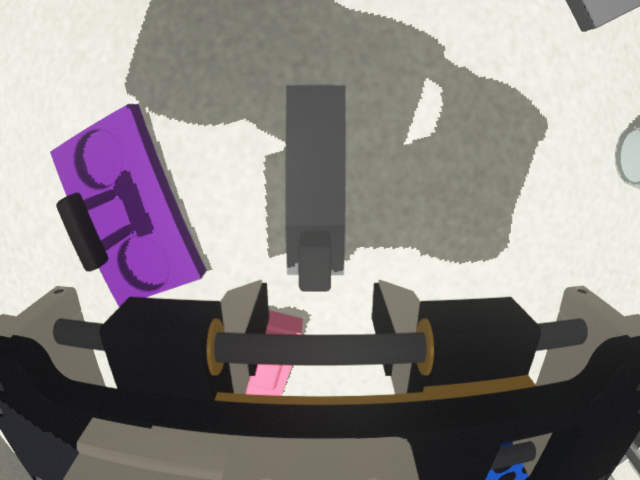

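The wrist view shows the grey wedge parallel to the tool's x axis, block at (316,262) and centred between the fingers within 2 mm. The pink look-alike lies behind at (280,350), clear of the fingers.

>>> jog_arm(rows=[50,-3,-2,10,0,50,0,0,25,0,50,0,0,20,0,50,0,0,12,0,50,0,0,8,0,50,0,0,0,0,50,0,0,0,0])

```text
time: 17.1
tool_pos: [0.4498, -0.2054, 0.0276]
tool_rot: [3.141, 0.0, 1.306]
contact_force: [0.3, 1.0, 0.1]
opening: 0.0502
```

>>> jog_arm(rows=[30,0,0,0,0,15,0,0,0,0,15,0,0,0,0,15,0,0,0,0,15,0,0,0,0,15,0,0,0,0,15,0,0,0,0,15,0,0,0,0,15,0,0,0,0])

```text
time: 18.0
tool_pos: [0.4495, -0.2051, 0.0273]
tool_rot: [3.141, 0.0, 1.306]
contact_force: [-0.9, 0.9, 4.4]
opening: 0.0204
```

>>> jog_arm(rows=[15,0,0,-4,0,15,0,0,-6,0,15,10.4,1.1,0,0,15,20,2.3,0,0,15,25,2.8,0,0,15,25,2.8,0,0,15,25,2.8,0,0,15,25,2.8,0,0,15,25,2.8,0,0,15,25,2.8,0,0,15,15,1.9,0,0,15,7.7,1,0,0,15,0,0,0,-2,15,0,0,0,-2,15,0,0,0,0])

```text
time: 19.5
tool_pos: [0.5246, -0.0154, 0.037]
tool_rot: [-3.141, 0.0, 1.376]
contact_force: [0.2, 0.2, -1.1]
opening: 0.02
```

Run:
```python
from h import *
for n in('scene','side'):s,p,d,i=snap(n,n+'4')
print(s['tool_pos'],s['tool_rot'],s['contact_force'])
for n in('scene4','side4'):
    s,p,d,i=load(n);X=cloud(d,i);Q=X[d>0];Q=Q[Q[:,2]<.07]
    c=np.array(s['tool_pos'][:2]);yaw=np.radians(78.8)
    R=np.array([[np.cos(yaw),-np.sin(yaw)],[np.sin(yaw),np.cos(yaw)]]);L=(Q[:,:2]-c)@R;z=Q[:,2]-.010
    m=(L[:,0]>.025)&(L[:,0]<.105)&(abs(L[:,1])<.017)&(abs(z-(.004+.2*(.112-L[:,0])))<.008)
    f=np.linalg.lstsq(np.c_[L[m],np.ones(m.sum())],z[m],rcond=None)[0]
    top=(abs(z-(.004+.2*(.112-L[:,0])))<.0035)&(L[:,0]>.02)&(L[:,0]<.130)&(abs(L[:,1])<.035)
    q=L[top];b=((q[:,0]-.02)/.005).astype(int)
    e=np.array([[q[b==j,0].mean(),*np.percentile(q[b==j,1],[2,98])] for j in range(15) if (b==j).sum()>4])
    g1=np.polyfit(e[:,0],e[:,1],1);g2=np.polyfit(e[:,0],e[:,2],1)
    print(n,m.sum(),'plane',f,'edges deg',np.degrees([g1[0],g2[0]]),'off',(g1+g2)[1]*500,'tip',np.percentile(q[:,0],[98,99.5]))
p=load('scene4')[1]
cv2.imwrite('pics/c4.png',cv2.resize(p[180:375,200:460,::-1],(800,600),interpolation=cv2.INTER_CUBIC))
```

```text
[ 0.52468105 -0.01547818  0.03703983] [-3.14135426e+00  6.41916652e-05  1.37435972e+00] [ 0.15532801  0.2735204  -1.02566869]
scene4 612 plane [-0.20546991  0.00211572  0.02647949] edges deg [-0.42409562 -0.07729798] off -1.5797954512513264 tip [0.11171542 0.1127611 ]
side4 34 plane [-0.1942835  -0.02280313  0.02455993] edges deg [-6.08260816 -2.05308501] off 17.655671647969676 tip [0.06610613 0.06628816]
```

View pics/c4.png

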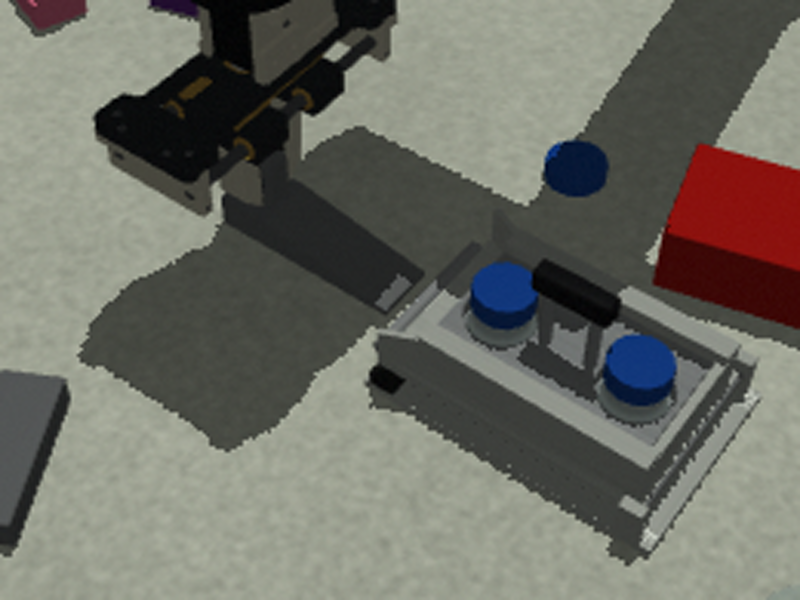

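The wedge is level, its tip 112 mm ahead and its heading matching the stand's; the lip lies straight ahead of it. Lower it to the bench and push.

>>> jog_arm(rows=[15,0,0,5,0,15,0,0,4,0,15,0,0,1,0,15,0,0,0,0,15,0,0,0,0])

```text
time: 20.1
tool_pos: [0.5247, -0.0153, 0.0273]
tool_rot: [-3.142, 0.0, 1.375]
contact_force: [-1.5, -1.8, 5.5]
opening: 0.0195
```

>>> jog_arm(rows=[15,4,0,0,0,15,8,0,0,0,15,8,0,0,0,15,8,0,0,0,15,8,0,0,0,15,8,0,0,0,15,6,0,0,0,15,3,0,0,0,15,2,0,0,0,15,0,0,0,0])

```text
time: 21.1
tool_pos: [0.5358, 0.0398, 0.0273]
tool_rot: [3.141, -0.0, 1.376]
contact_force: [-1.3, -0.7, 5.8]
opening: 0.0199
```

>>> jog_arm(rows=[15,2,0,0,0,15,2,0,0,0,15,2,0,0,0,15,0,0,0,0])

```text
time: 21.5
tool_pos: [0.5369, 0.0455, 0.0273]
tool_rot: [3.141, -0.0, 1.376]
contact_force: [-0.3, -1.9, 5.2]
opening: 0.0197
```

>>> jog_arm(rows=[15,1,0,0,0,15,1,0,0,0,15,0,0,0,0])

```text
time: 21.8
tool_pos: [0.5373, 0.0472, 0.0273]
tool_rot: [3.141, -0.0, 1.376]
contact_force: [-0.6, -3.0, 4.5]
opening: 0.0198
```

>>> jog_arm(rows=[15,1,0,0,0,15,1,0,0,0,15,0,0,0,0])

```text
time: 22.1
tool_pos: [0.5376, 0.0492, 0.0273]
tool_rot: [3.141, -0.0, 1.376]
contact_force: [-0.7, -3.8, 4.4]
opening: 0.0198
```

>>> jog_arm(rows=[15,1,0,0,0,15,1,0,0,0,15,0,0,0,0])

```text
time: 22.4
tool_pos: [0.5379, 0.0504, 0.0273]
tool_rot: [3.141, 0.001, 1.376]
contact_force: [-1.7, -8.3, 6.2]
opening: 0.0196
```

>>> jog_arm(rows=[15,1,0,0,0,15,1,0,0,0,15,0,0,0,0])

```text
time: 22.7
tool_pos: [0.5382, 0.0518, 0.0273]
tool_rot: [-3.142, 0.002, 1.376]
contact_force: [-1.6, -10.3, 5.7]
opening: 0.0197
```

Contact at y≈0.049, as predicted (0.0486). Continue in small steps.

>>> jog_arm(rows=[15,1,0,0,0,15,1,0,0,0,15,1,0,0,0,15,1,0,0,0,15,1,0,0,0,15,0,0,0,0])

```text
time: 23.3
tool_pos: [0.5391, 0.0567, 0.0273]
tool_rot: [-3.142, 0.002, 1.376]
contact_force: [-1.9, -10.4, 6.2]
opening: 0.02
```

>>> jog_arm(rows=[15,1,0,0,0,15,1,0,0,0,15,1,0,0,0,15,1,0,0,0,15,1,0,0,0,15,0,0,0,0,15,0,0,0,0])

```text
time: 24.0
tool_pos: [0.5401, 0.0616, 0.0273]
tool_rot: [-3.142, 0.002, 1.376]
contact_force: [-1.9, -9.9, 6.7]
opening: 0.0197
```

```bash
cat > lift.py <<'E'
from h import *
import sys
t=sys.argv[1]
s,p,d,i=snap('scene','L'+t)
R=np.array([[.194,-.981],[.981,.194]])
def zz(tag,lo,hi,x0,x1,y):
    s,p,d,i=load(tag);X=cloud(d,i);Q=X[d>0];L=(Q[:,:2]-[.567,.1977])@R;z=Q[:,2]
    m=(z>lo)&(z<hi)&(L[:,0]>x0)&(L[:,0]<x1)&(abs(L[:,1]-y[0])<y[1]);return np.c_[L[m],z[m]]
for tag in('scene4','L'+t):
    q=zz(tag,.045,.064,-.06,.06,(0.042,.003));f=np.polyfit(q[:,0],q[:,2],1)
    q2=zz(tag,.045,.064,-.06,.06,(-0.042,.003));f2=np.polyfit(q2[:,0],q2[:,2],1)
    h=zz(tag,.086,.104,-.02,.04,(0,.012))
    print(tag,'tilt',-f[0],-f2[0],'z at mouth',np.polyval(f,-.06)*1e3,np.polyval(f2,-.06)*1e3,len(q),len(q2),'handle z',np.percentile(h[:,2],95) if len(h) else 0)
s=load('L'+t)[0];x=(s['tool_pos'][:2]-np.array([.567,.1977]))@R;print('grip in stand',x,s['tool_pos'],s['tool_rot'],s['contact_force'])
E
python3 lift.py a
```

```text
scene4 tilt 0.0030101699101425248 -0.0011607476011724729 z at mouth 52.98722258582609 52.6777299924565 149 206 handle z 0.09903391097197282
La tilt 0.010442131813644083 0.011448054539125355 z at mouth 54.49082325568926 54.58211137953181 150 204 handle z 0.09990389545782538
grip in stand [-1.38741219e-01  1.42337998e-06] [0.54008273 0.06159473 0.02727547] [-3.14157909e+00  1.66892169e-03  1.37604560e+00] [-1.87919896 -9.85345399  6.67906458]
```

>>> jog_arm(rows=[15,1,0,0,0,15,1,0,0,0,15,1,0,0,0,15,1,0,0,0,15,1,0,0,0,15,1,0,0,0,15,1,0,0,0,15,0,0,0,0,15,0,0,0,0])

```text
time: 24.95
tool_pos: [0.5414, 0.0685, 0.0272]
tool_rot: [-3.141, 0.002, 1.376]
contact_force: [-3.0, -9.4, 6.5]
opening: 0.0197
```

```bash
python3 lift.py b; python3 lift.py c
python3 - <<'E'
from h import *
a=load('Lc')[1];s,p,d,i=snap('side','side5')
cv2.imwrite('pics/c5.png',np.hstack([cv2.resize(a[200:370,260:460,::-1],(400,340),interpolation=cv2.INTER_CUBIC),cv2.resize(p[140:310,200:400,::-1],(400,340),interpolation=cv2.INTER_CUBIC)]))
E
```

```text
scene4 tilt 0.0030101699101425248 -0.0011607476011724729 z at mouth 52.98722258582609 52.6777299924565 149 206 handle z 0.09903391097197282
Lb tilt 0.02151953605991642 0.02051134348230323 z at mouth 55.69643533248281 55.8630720955514 164 214 handle z 0.10093088849271682
grip in stand [-1.31753798e-01  4.91975396e-05] [0.54139142 0.06845868 0.02724694] [-3.14147273e+00  1.68144184e-03  1.37605662e+00] [-2.96056861 -9.36654603  6.53814458]
scene4 tilt 0.0030101699101425248 -0.0011607476011724729 z at mouth 52.98722258582609 52.6777299924565 149 206 handle z 0.09903391097197282
Lc tilt 0.02102883152302915 0.020857118206681378 z at mouth 55.847298372380905 55.973522149948955 149 200 handle z 0.10058713473219634
grip in stand [-1.31758990e-01  3.17313946e-05] [0.54140755 0.0684502  0.02727171] [-3.14151247e+00  1.67725817e-03  1.37600194e+00] [ -1.16901095 -10.78128792   7.14091468]
```

View pics/c5.png

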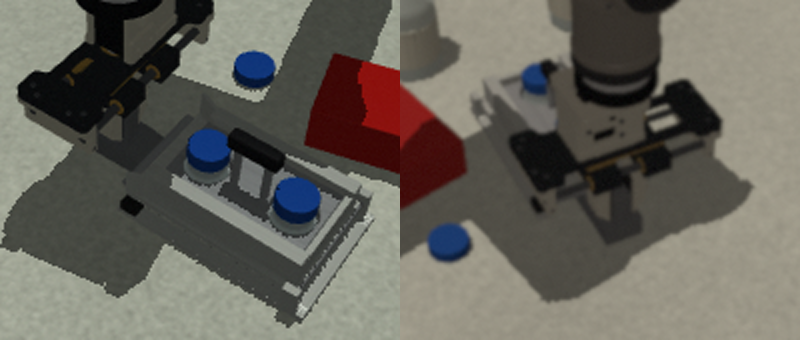

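The shelf is raised evenly, jars upright, wedge gripped under the lip. Three estimates of the lift: 4.05 mm from geometry, 3.97 mm from the first contact, about 3.7 mm from depth. Handing in.

```bash
python3 -c "
from cell import *
hand_in();s=observe();print(s['time'],s['tool_pos'],s['contact_force'],s['opening'])"
```

```text
the job is handed in; nothing more can be done
the job is handed in; nothing more can be done
```

The job is done and handed in at about 25 s of the 64 s allowed; `hand_in()` reports no verdict.

- **Tray:** I carried the grey tray to the stand and slid it in until it pushed against the back stop with about 10 N, then let go. Afterwards the scene camera put the handle at y = 205.6 mm, exactly the home position. The side camera saw it only partly. Both jars were upright.
- **Wedge:** I gripped the grey wedge and slid it flat on the bench along the stand's centre line, as measured by the tool pose. It met the lip where predicted (y ≈ 49 mm against 48.6 mm). I finished with the tip 70 mm past the lip, still gripping it.
- **Lip lift:** The checks disagree slightly but all sit near 4 mm:
  - Tool position: 4.05 mm.
  - Distance pushed since first contact: about 3.97 mm.
  - Depth images: about 3.7 mm, with the shelf tilted about 0.020 rad and even on both sides.
- **Forces and bystanders:** The readings I took stayed near 13 N at most. I saw nothing else disturbed in the pictures, but I did not measure the bystanders' positions again at the end.

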